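# Brew a pot of tea at the bedside

### The arm

A 6-joint arm with a two-finger parallel gripper is mounted at the origin on the work surface. World frame = base frame: x ahead of the robot, y to its left, z up, the work surface at z = 0. Lengths are in m, angles in rad, forces in N, time in s.
With the tool pointing down it reaches from about 0.2 to 0.875 m from the base axis. Payload 3.4 kg.
Tool frame: the origin (TCP) lies at the very end of the fingers, on their centre line; the grasp point (between the pads) lies 19 mm behind it; z points along the fingers, y is the line along which they close (so a half turn about z gives the same grasp; the last joint's range is limited). The gripper opens to 94 mm and grips with 3 to 60 N. Pads are 16 mm wide; open, the fingers measure 119 mm over their backs; the gripper's body (75 mm by 177 mm) begins 78 mm behind the grasp point.
Start: joints at [1.167, 0.276, 1.505, -0, 1.361, -0.121], TCP at [0.16, 0.552, 0.205] pointing down, gripper open.
Joint ranges: [-2.89, 2.89], [-0.75, 2.08], [0.22, 2.7], [-1.18, 4.32], [0.11, 2.71], [-2.7, 2.7]. Speed limits (rad/s): [2.57, 2.57, 3.14, 3.14, 3.14, 3.14].

### API

Orientations are given as a unit quaternion [x, y, z, w].
In Python, from station import bot gives the robot as it stands. The module is installed in compiled form; this text tells all that it offers.
- The arm moves only by the shell command python3 -m jog 'ROWS' [FORCE]. ROWS is JSON, a list of rows, each a list of 3 entries, a list of its own where there are three numbers: the shift along the tool's x, y, z in mm, then the turn, a rotation vector about the tool's x, y, z in rad, then the closure, from 0 (fully open) to 1 (shut). A call has 1 to 8 rows; each row is the pose to reach, as a shift and turn from the pose commanded when the call began, along the tool's axes at that moment; what a row does not reach only later rows make up. A row lasts 1/12 s, in which the tool goes at most 41.7 mm and 7.16 degrees, less where a joint would pass 70% of its speed; a pose out of reach is approached as far as the arm can. A call with a gripper value outside its range is refused whole. The fingers move at their own pace and stop on an object; FORCE is the grip in N (left out, the last holds). Time passes only in rows, so rows that repeat a pose let the fingers close. It gives the time, the measured TCP pose, the force, the opening and the grip force at its end, in the units of the state.
- bot.get_state(): the state, without advancing time (a new reading comes with each control period).
- bot.capture(name): name is "scene" or "side" or "wrist"; returns (picture, depth): 400x640x3 uint8, blue, green, red; 400x640 float32, m along the optical axis (not along the pixel's ray), 0 where there is no reading.
- bot.camera_model(name): a dict with "K" (3x3 intrinsics, pixels), "view" (4x4, takes a point from world to camera coordinates); the wrist camera has in their place "mount" (4x4, takes a point from camera to tool coordinates, whose origin is the TCP and whose axes are the flange's). Camera axes: x right, y up, looking along -z (the intrinsics and any distortion apply to the point x, -y, -z); pixel columns grow to the right and rows downward; lengths in m; the calibration is good to about 2 mm. A picture is of the moment at which its call begins: read the wrist's pose just before it. camera_model takes no time and is no camera call.
- bot.job_done(): hands the job in; it is judged then, once.
Trained networks look in the newest picture that a camera, given by its name, has taken for a name from the list of things; names that differ only in an ending like _2 or _b are one class to them, and where a whole thing is asked for, a point or a joint stands for the part that bears it (a point fixed in the world has none). Each returns a list of dicts, best first, with "conf" (0 to 1); they miss things now and then, are a little off and sometimes report something else, mostly with a low value. They report only what shows in the picture. A call takes as long as a camera call. They do not tell look-alikes from the thing itself.
- bot.regions_of(target, camera): "pixels" (400x640 bool, what is visible of it).
- bot.tip_of(target, camera): "at" ([x, y, z] in m, in world coordinates, good to about 4 mm: a listed point, or the origin of a listed thing).
The state is a dict: "time": time; "qpos": joint angles; "joint_vel": joint speeds; "joint_torque": joint torques, N m; "eef_pos": TCP position; "ee_rot": TCP orientation; "force": force on the tool from outside, world axes, zero at the start; "moment": the same for the moment, N m; "width": finger opening in m; "finger_force": force on a finger pad.
Only numpy, scipy, OpenCV 4.12 (cv2) and the standard library are available. Lean on these libraries where they do the work, as an engineer would, in place of code of your own. Each camera call takes 0.05 s, during which the arm holds its last target. There are 200 camera calls.

### The job

Make a pot of tea: put every filled infuser from the tea chest into the electric teapot, set the teapot's lid on and turn it on its seat until its lugs find their notches and it drops fully home, and only then switch the pot on at its rocker. Shut the emptied tea chest until its catch snaps and holds, and leave the cup and saucer and the remote control where they are.

Things in the scene. Friction and masses are not known exactly. Their poses are not given: they have to be found in the camera images.
- pot: White electric teapot, fixed: round grey heating base (164 mm across, 40 high), on it the jug, 138 mm at its widest. Origin: centre of the base's underside. Its x axis points level, away from the switch. Spout on +y (reaches 125 mm from the axis, top 163 mm above the table), handle on -y (116 mm, top 156). A tongue of the base, 66 mm wide, 34 high, reaches to x = -155 mm.
- pot_mouth (a point): Centre of the jug's mouth, level with its rim, 178 mm above the table; bore 100 mm, outside 120 mm. The neck ring (top 18 mm) has three notches in its rim, 120 deg apart, 18 mm wide, 9 deep; their bearing is unmarked and differs from pot to pot.
- pot_floor (a point): Centre of the jug's inside floor, 50 mm above the table. Below the neck ring the inside is 103 mm wide at the top and over 115 mm at mid height.
- lid_knob (a point): Centre of the round knob (28 mm across, 28 high) of the teapot's loose white lid; z points up. Lid 116 mm across, 58 high, 0.25 kg or so. Below the point: low dome, underside of the 6 mm flange at 30 mm, bottom of the spigot (97 mm across, tapered to 88 at its foot, goes into the mouth) at 44 mm. It stands upright on the table at first.
- lid_lug (a point): One of three lugs under the lid's flange, 120 deg apart round the spigot, 11 mm wide, 6 high. While they ride on the rim the lid turns freely but stands 6 mm too high (knob centre 36 mm above the rim). When they meet the notches, within 3 deg either way, it drops: knob centre 30 mm above the rim, fully home. The point is 52 mm from the lid's axis, 33 mm below the knob's centre.
- rocker (a joint): Rocker switch on the base's tongue: 0 off, 0.5 on. Black, 54 mm long (along the pot's x), 30 wide; pivot at pot x = -115 mm, 41 mm above the table. Off, its outer end (away from the jug) stands up. About 6 N down on that end takes it past the centre; it snaps to on and stays.
- rocker_press (a point): Place to press on top of the rocker's outer end, 20 mm out from the pivot; about 52 mm above the table when off, 42 mm when on.
- chest_lid (a joint): Tea chest's lid: 0 shut, about 1.7 open. Its hinge is stiff: it stays where it is left. At about 0.08 the catch in front meets a spring stud and the lid stops; some 10 N down on its front part makes it snap past, to 0, where it is held.
- chest_hinge (a point): Middle of the chest's hinge line, 50 mm above the table, in the chest's frame: x from front to hinge, y along the hinge, z up. Chest: fixed dark wooden box, 140 mm deep (x), 200 wide (y), walls 50 high, walls and floor 6 thick; its centre is at x = -70 mm. The lid is a shell 140 x 200 x 66 mm; open, it stands up behind the box, its hollow to the front.
- lid_front (a point): Point on the outside of the chest lid's top, midway across, 25 mm back from its front edge: 115 mm from the hinge line along the lid and 66 mm out from it. z points out of the lid. Shut, it is 116 mm above the table; press here.
- infuser0_c (a point): A filled tea infuser, one of up to three alike; None if absent. Steel can 36 mm across, 42 high, above it a stem 10 mm thick, and a cap 16 mm across from 84 to 100 mm above the foot. The point is half-way up (50 mm above the foot), z towards the cap. 0.1 kg or so. They stand in the chest at first.
- infuser1_c (a point): Another infuser, like infuser0; None if absent.
- infuser2_c (a point): Another infuser, like infuser0; None if absent.
- cup: White cup with a handle, 84 mm across, 62 high, standing on the saucer. Not to be disturbed. Origin: centre of its foot.
- saucer: White saucer, 144 mm across, 18 high. Not to be disturbed. Origin: centre of its foot.
- remote: Black remote control lying flat, 165 x 48 x 20 mm. Not to be disturbed. Origin: centre of its underside.
There are look-alikes about, which are no part of the job. Of the things shaped like the part that bears chest_lid, the dark wooden one is meant.

How it is judged:
On the way, in this order (a step that is already met when the one before it is completed fails the run):
1. all the infusers are inside the teapot (horizontal distance between each of infuser0_c, infuser1_c, infuser2_c and pot_mouth below 0.05 m and z of each of infuser0_c, infuser1_c, infuser2_c in the frame of pot_mouth below -0.025 m), for 0.2 s.
2. the lid has dropped fully home on the teapot (z of lid_knob in the frame of pot_mouth between 0.025 and 0.0325 m and horizontal distance between lid_knob and pot_mouth below 0.004 m and angle between lid_knob's own z axis and vertical below 0.04 rad), for 0.3 s.
3. the rocker is switched on (value of joint rocker above 0.42 rad), for 0.2 s.
At the end, for the whole second after the job is handed in: All infusers inside the jug (middle within 50 mm of its axis, 25 mm or more below the rim); lid home (knob centre under 32.5 mm above the rim, 4 mm off axis, 0.04 rad tilt); rocker over 0.42 rad; chest lid under 0.03 rad (all of step 1 and all of step 2 and value of joint rocker above 0.42 rad and value of joint chest_lid below 0.03 rad); the robot touches nothing.
It fails at once if the cup was pushed more than 25 mm or tipped over (distance of cup from where it was at the start of the episode above 0.025 m or angle between cup's own z axis and vertical above 0.5 rad).
It fails at once if the saucer was pushed more than 25 mm (distance of saucer from where it was at the start of the episode above 0.025 m).
It fails at once if the remote control was pushed more than 25 mm (distance of remote from where it was at the start of the episode above 0.025 m).
Of infuser0, infuser1, infuser2 only 2 to 3 are there at a start; the rules pass over those that are not, and their reading is None.
At some moment in a run one of infuser0, infuser1, infuser2, lid may be knocked a few centimetres aside while the robot is not near it.
It also fails if it takes over 210 s, if anything falls off the work surface, if the arm or the gripper's body presses on something with over 40 N, if the wrist force passes 120 N, or if a joint passes its speed limit or range.

## Working session

There is one attempt and no reset: what is moved stays moved. The work goes in short steps, Python scripts to look and compute and a shell command to move; the robot and the scene stay as the last step left them, time stands still between calls to the robot, and variables do not carry over. Pictures are saved under pics/ and viewed, at most 14 in all, crops included, and the job is handed in when it is done.

```bash
mkdir -p pics; cat > h.py <<'E'
import numpy as np, cv2
from scipy.spatial.transform import Rotation as R
from station import bot
def T():
    s=bot.get_state(); M=np.eye(4); M[:3,:3]=R.from_quat(s['ee_rot']).as_matrix(); M[:3,3]=s['eef_pos']; return M
def cap(cam):
    Tw=T(); im,d=bot.capture(cam); m=bot.camera_model(cam)
    C=np.linalg.inv(m['view']) if 'view' in m else Tw@m['mount']
    return im,d,np.array(m['K']),C,m
def pt(u,v,d,K,C):
    z=d if np.isscalar(d) else d[int(v),int(u)]
    p=np.array([(u-K[0,2])/K[0,0]*z,-(v-K[1,2])/K[1,1]*z,-z,1]); return (C@p)[:3]
def cloud(d,K,C):
    v,u=np.mgrid[:400,:640]; P=np.stack([(u-K[0,2])/K[0,0]*d,-(v-K[1,2])/K[1,1]*d,-d,np.ones_like(d)],-1); return (P@C.T)[...,:3]
def tool(p):  # world point in tool frame, mm
    M=T(); return np.round((M[:3,:3].T@(np.array(p)-M[:3,3]))*1000,1)
E
python3 - <<'E'
from h import *
print(bot.get_state())
for c in ['scene','side']:
    im,d,K,C,m=cap(c); cv2.imwrite(f'pics/{c}0.png',im); print(c,np.round(C,3).tolist(),K.tolist(),[k for k in m])
    for t in ['pot_mouth','lid_knob','chest_hinge','infuser0_c','lid_front','rocker_press','cup','remote','pot','lid_lug']:
        print(c,t,[(np.round(r['at'],3).tolist(),round(r['conf'],2)) for r in bot.tip_of(t,c)])
E
```

```text
{'time': 0.0, 'qpos': array([ 1.16699526e+00,  2.76567579e-01,  1.50608000e+00,  1.78495079e-06,
        1.36072446e+00, -1.21038610e-01]), 'joint_vel': array([ 6.57861221e-04, -6.24358731e-05, -2.31615489e-04, -3.53544731e-04,
       -1.04928745e-03,  3.49711482e-05]), 'joint_torque': array([-2.10095350e-04, -4.04584336e+01, -2.37233448e+01,  7.00630154e-02,
        3.45323863e-02, -1.70644812e-04]), 'eef_pos': array([0.16023516, 0.55164079, 0.20464157]), 'ee_rot': array([ 1.40910825e-01,  9.90021893e-01, -8.59006023e-04, -2.31644926e-04]), 'force': array([ 0.71686716, -0.5300536 , -0.25004188]), 'moment': array([ 0.01353335, -0.02394064, -0.03555242]), 'finger_force': 0.0, 'width': 0.09396922432715434}
scene [[0.654, -0.613, 0.443, 0.931], [0.757, 0.526, -0.388, -0.552], [0.005, 0.589, 0.808, 1.046], [0.0, 0.0, 0.0, 1.0]] [[414.0850990279761, 0.0, 321.4152215133847], [0.0, 414.0850990279761, 200.27841418666628], [0.0, 0.0, 1.0]] ['K', 'view']
scene pot_mouth [([0.622, -0.012, 0.179], 0.62)]
scene lid_knob [([0.623, -0.012, 0.174], 0.64), ([0.404, 0.233, 0.045], 0.62)]
scene chest_h
[... 870 characters left out ...]
.72)]
side lid_knob [([0.408, 0.225, 0.041], 0.61), ([0.711, 0.333, 0.006], 0.56)]
side chest_hinge [([0.486, -0.292, 0.049], 0.63)]
side infuser0_c [([0.413, -0.32, 0.055], 0.85), ([0.717, -0.244, -0.002], 0.17)]
side lid_front [([0.573, -0.318, 0.148], 0.88), ([0.578, -0.537, 0.118], 0.74), ([0.127, -0.285, 0.116], 0.71), ([0.283, -0.526, 0.115], 0.65), ([0.714, 0.329, 0.007], 0.63)]
side rocker_press [([0.491, 0.024, 0.05], 0.52)]
side cup [([0.714, 0.33, 0.005], 0.63), ([0.489, 0.024, 0.048], 0.17)]
side remote [([0.409, 0.23, 0.042], 0.27)]
side pot [([0.628, -0.012, -0.001], 0.92), ([0.625, -0.01, 0.175], 0.64), ([0.715, 0.33, 0.004], 0.18)]
side lid_lug [([0.389, 0.278, 0.013], 0.87)]
```

View pics/scene0.png

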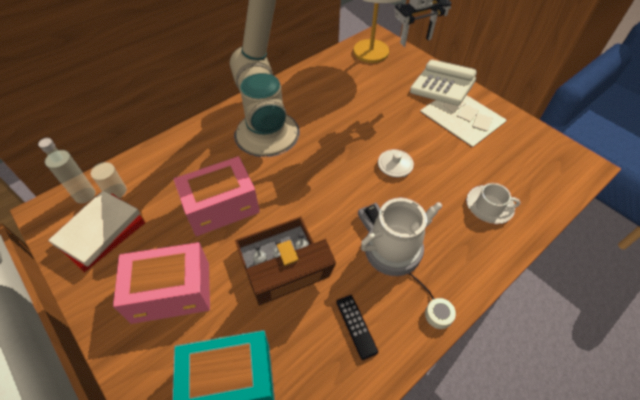

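View pics/side0.png

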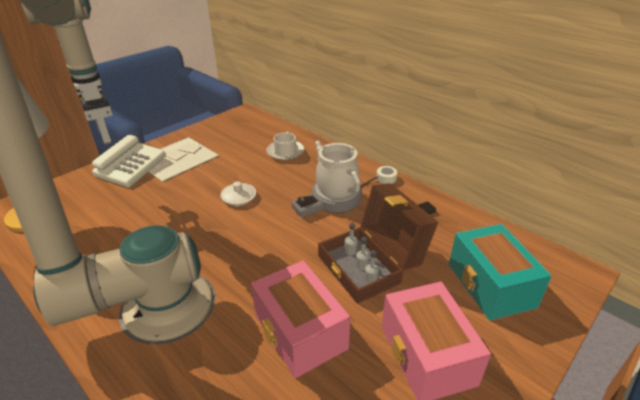

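The dark wooden chest (scene ≈(285,255), side ≈(365,240)) is the one meant. Its look-alikes are pink at scene (215,195) and (165,280), and teal at (222,368), all shut. Side shows three infusers near (352,240), (362,253) and (372,268). The teapot lid is at scene (396,162), not the small white dish at (440,313).

```bash
cat >> h.py <<'E'
def go(p,yaw=None,pr=True):
    """shift (mm) and turn to reach world p, tool down with tool y at bearing yaw (deg, mod 180)"""
    M=T(); s=tool(p); 
    y0=np.degrees(np.arctan2(M[1,1],M[0,1]))
    best=None
    for k in ([0] if yaw is None else [0,180]):
        ya=np.radians(y0 if yaw is None else yaw+k)
        y=np.array([np.cos(ya),np.sin(ya),0]); z=np.array([0,0,-1.]); Rt=np.c_[np.cross(y,z),y,z]
        rv=R.from_matrix(M[:3,:3].T@Rt).as_rotvec()
        if best is None or np.linalg.norm(rv)<np.linalg.norm(best): best=rv
    print('shift',s.tolist(),'turn',np.round(best,3).tolist(),'yaw now',round(y0,1),'q6',round(bot.get_state()['qpos'][5],2))
E
python3 - <<'E'
from h import *
im,d,K,C,m=cap('side'); P=cloud(d,K,C)
c=im[200:320,300:450]; cv2.imwrite('pics/crop1.png',cv2.resize(c,None,fx=5,fy=4.8,interpolation=cv2.INTER_CUBIC)[:,:750])
for t in ['infuser0_c']:
    print([(np.round(r['at'],3).tolist(),round(r['conf'],2)) for r in bot.tip_of(t,'side')])
    for r in bot.regions_of(t,'side'):
        q=P[r['pixels']]; print(r['conf'],r['pixels'].sum(),q[q[:,2]>.09].mean(0) if (q[:,2]>.09).any() else q.max(0))
w=bot.camera_model('wrist'); print(np.round(w['mount'],3).tolist(),w['K'],w.keys())
go([.16,.552,.36]);go([.40,-.30,.36],75)
E
```

```text
[([0.41, -0.324, 0.057], 0.5)]
0.53 313 [ 0.40952499 -0.3244251   0.10344859]
0.33 239 [ 0.4342936  -0.23238798  0.12626818]
[[0.0, 0.969, 0.246, 0.071], [1.0, -0.001, 0.001, 0.0], [0.001, 0.246, -0.969, -0.178], [0.0, 0.0, 0.0, 1.0]] [[337.09686087   0.         314.73190464]
 [  0.         337.09686087 196.05298423]
 [  0.           0.           1.        ]] dict_keys(['K', 'mount'])
shift [0.4, -0.3, -154.5] turn [0.0, -0.0, 0.0] yaw now 73.8 q6 -0.12
shift [-467.8, -751.5, -154.6] turn [0.0, -0.0, -0.021] yaw now 73.8 q6 -0.12
```

View pics/crop1.png

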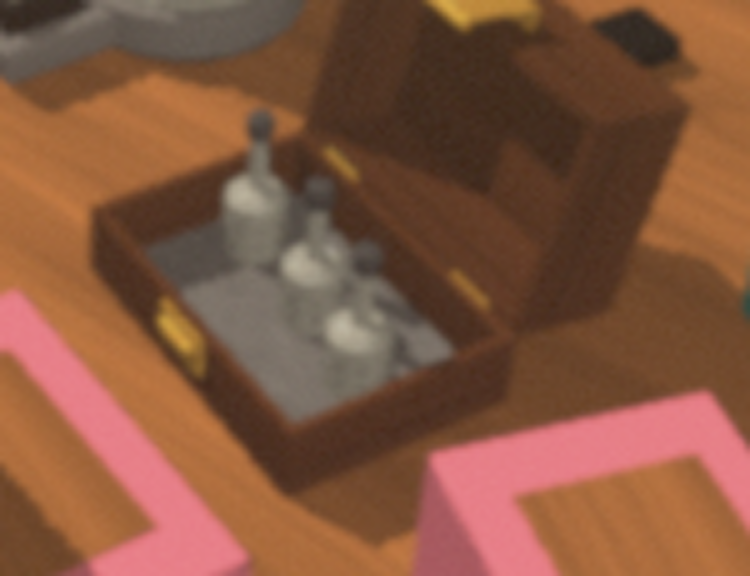

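The crop shows three steel infusers in the dark chest, with caps at full-image side ≈(352,225), (364,239) and (374,252). The choice is confirmed, so I'm moving above it.

```bash
python3 -m jog '[[[0,0,-155],[0,0,0],0],[[0,0,-155],[0,0,0],0],[[0,0,-155],[0,0,0],0],[[0,0,-155],[0,0,0],0],[[-20,-60,-155],[0,0,0],0],[[-40,-100,-155],[0,0,0],0],[[-60,-140,-155],[0,0,0],0],[[-80,-180,-155],[0,0,0],0]]'
python3 -m jog '[[[-390,-570,0],[0,0,0],0],[[-390,-570,0],[0,0,0],0],[[-390,-570,0],[0,0,0],0],[[-390,-570,0],[0,0,0],0],[[-390,-570,0],[0,0,0],0],[[-390,-570,0],[0,0,0],0],[[-390,-570,0],[0,0,0],0],[[-390,-570,0],[0,0,0],0]]'
python3 - <<'E'
from h import *
print(bot.get_state()['eef_pos']);go([.40,-.30,.36],75)
E
```

```text
time: 1.92
eef_pos: [0.1816, 0.3855, 0.3605]
ee_rot: [0.14, 0.99, 0.0, 0.0]
force: [0.5, -0.8, 1.2]
width: 0.094
finger_force: 0.0
time: 2.58
eef_pos: [0.2854, 0.0687, 0.3609]
ee_rot: [0.141, 0.99, 0.0, 0.001]
force: [0.1, 0.5, 0.3]
width: 0.0936
finger_force: 0.0
[0.28542316 0.06867043 0.36091524]
shift [-212.7, -322.2, 1.1] turn [0.001, 0.002, -0.02] yaw now 73.8 q6 -1.29
```

```bash
python3 -m jog '[[[-213,-322,0],[0,0,0],0],[[-213,-322,0],[0,0,0],0],[[-213,-322,0],[0,0,0],0],[[-213,-322,0],[0,0,0],0],[[-213,-322,0],[0,0,0],0],[[-213,-322,0],[0,0,0],0],[[-213,-322,0],[0,0,0],0],[[-213,-322,0],[0,0,0],0]]'
python3 -m jog '[[[0,-40,0],[0,0,0],0.55],[[0,-70,0],[0,0,0],0.55],[[0,-70,0],[0,0,0],0.55],[[0,-70,0],[0,0,0],0.55],[[0,-70,0],[0,0,0],0.55],[[0,-70,0],[0,0,0],0.55]]'
python3 - <<'E'
from h import *
print(bot.get_state()['eef_pos'])
im,d,K,C,m=cap('wrist'); P=cloud(d,K,C)
cv2.imwrite('pics/w1.png',im); np.savez('w1.npz',im=im,P=P)
print([(np.round(r['at'],3).tolist(),round(r['conf'],2)) for r in bot.tip_of('infuser0_c','wrist')])
print([(np.round(r['at'],3).tolist(),round(r['conf'],2)) for r in bot.tip_of('chest_hinge','wrist')])
# caps: points z .085-.12 in chest
x,y,z=P[...,0],P[...,1],P[...,2]
k=((z>.09)&(z<.115)&(abs(x-.42)<.1)&(abs(y+.3)<.13)&(d>0)).astype(np.uint8)
n,l,s,c=cv2.connectedComponentsWithStats(k)
for i in range(1,n):
    if s[i,4]>15: print(s[i,4],c[i].round(),P[l==i].mean(0).round(3),P[l==i].max(0).round(3))
E
```

```text
time: 3.25
eef_pos: [0.3847, -0.2501, 0.3605]
ee_rot: [0.142, 0.99, 0.0, 0.0]
force: [-0.1, 0.7, -0.4]
width: 0.0939
finger_force: 0.0
time: 3.75
eef_pos: [0.3654, -0.3137, 0.3608]
ee_rot: [0.14, 0.99, 0.0, 0.0]
force: [-0.6, -0.8, 0.3]
width: 0.058
finger_force: 0.0
[ 0.36542967 -0.31374944  0.36078035]
[([0.408, -0.32, 0.055], 0.87)]
[([0.238, -0.322, 0.054], 0.93), ([0.49, -0.29, 0.051], 0.7)]
120 [318. 200.] [ 0.409 -0.321  0.104] [ 0.418 -0.314  0.107]
123 [358. 206.] [ 0.433 -0.273  0.103] [ 0.441 -0.265  0.107]
131 [405. 210.] [ 0.456 -0.213  0.103] [ 0.465 -0.205  0.106]
105 [287. 262.] [ 0.484 -0.389  0.103] [ 0.52  -0.384  0.115]
```

View pics/w1.png

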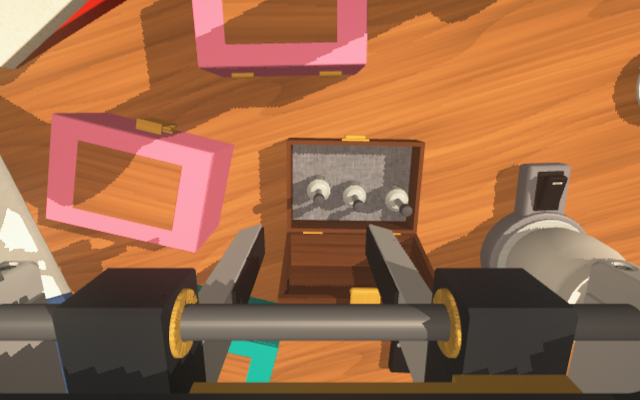

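Wrist picture: three caps at (318,200), (358,206) and (405,210), 53 and 64 mm apart, tops at z≈0.106 (expected 0.106, so it fits). Taking the one at (0.457,-0.213) first.

```bash
python3 - <<'E'
from h import *
go([.457,-.213,.2],73.8);go([.457,-.213,.08],73.8)
E
```

```text
shift [-59.8, 122.3, 161.0] turn [-0.0, 0.001, 0.002] yaw now 73.9 q6 -2.14
shift [-59.7, 122.3, 281.0] turn [-0.0, 0.001, 0.002] yaw now 73.9 q6 -2.14
```

```bash
python3 -m jog '[[[-60,122,100],[0,0,0],0.55],[[-60,122,150],[0,0,0],0.55],[[-60,122,160],[0,0,0],0.55],[[-60,122,160],[0,0,0],0.55],[[-60,122,160],[0,0,0],0.55],[[-60,122,160],[0,0,0],0.55]]'
python3 - <<'E'
from h import *
im,d,K,C,m=cap('wrist'); P=cloud(d,K,C)
cv2.imwrite('pics/w2.png',im)
x,y,z=P[...,0],P[...,1],P[...,2]
k=((z>.09)&(z<.115)&(abs(x-.42)<.1)&(abs(y+.3)<.13)&(d>0)).astype(np.uint8)
n,l,s,c=cv2.connectedComponentsWithStats(k)
for i in range(1,n):
    if s[i,4]>15: print(s[i,4],c[i].round(),P[l==i].mean(0).round(3),P[l==i].max(0).round(3),P[l==i].min(0).round(3))
go([.457,-.213,.08],73.8)
E
```

```text
time: 4.4
eef_pos: [0.4555, -0.2088, 0.195]
ee_rot: [0.139, 0.99, 0.003, -0.004]
force: [-0.6, 0.5, -0.4]
width: 0.0424
finger_force: 0.0
371 [169. 185.] [ 0.411 -0.319  0.103] [ 0.419 -0.313  0.107] [ 0.403 -0.329  0.092]
324 [235. 196.] [ 0.434 -0.27   0.103] [ 0.442 -0.264  0.107] [ 0.427 -0.279  0.092]
300 [312. 202.] [ 0.457 -0.211  0.104] [ 0.465 -0.204  0.107] [ 0.45  -0.219  0.093]
222 [125. 273.] [ 0.473 -0.386  0.102] [ 0.478 -0.382  0.115] [ 0.468 -0.391  0.09 ]
shift [-2.6, -1.9, 117.3] turn [0.003, -0.007, 0.004] yaw now 74.1 q6 -1.87
```

```bash
python3 -m jog '[[[0,1,40],[0,0,0],0.55],[[0,1,80],[0,0,0],0.55],[[0,1,110],[0,0,0],0.55],[[0,1,120],[0,0,0],0.55],[[0,1,120],[0,0,0],0.6],[[0,1,120],[0,0,0],1],[[0,1,120],[0,0,0],1],[[0,1,120],[0,0,0],1]]' 15
python3 -m jog '[[[0,1,0],[0,0,0],1],[[0,1,0],[0,0,0],1],[[0,1,0],[0,0,0],1],[[0,1,0],[0,0,0],1],[[0,1,-40],[0,0,0],1],[[0,1,-80],[0,0,0],1],[[0,1,-110],[0,0,0],1],[[0,1,-110],[0,0,0],1]]' 15
python3 - <<'E'
from h import *
print(bot.get_state()['width'])
a=np.radians(44); go([.626+.024*np.cos(a),-.012+.024*np.sin(a),.31],134)
E
```

```text
time: 5.12
eef_pos: [0.4588, -0.215, 0.0828]
ee_rot: [0.141, 0.99, -0.001, 0.002]
force: [0.3, 0.5, 0.4]
width: 0.0212
finger_force: 0.1
time: 5.78
eef_pos: [0.461, -0.215, 0.1971]
ee_rot: [0.141, 0.99, -0.003, 0.006]
force: [0.9, 0.6, -0.5]
width: 0.0157
finger_force: 15.0
0.015732953896288183
shift [-115.2, 261.3, -112.4] turn [-0.01, 0.009, -1.05] yaw now 73.8 q6 -1.86
```

```bash
python3 -m jog '[[[0,0,-40],[0,0,0],1],[[0,0,-80],[0,0,0],1],[[0,0,-115],[0,0,0],1],[[-115,262,-115],[0,0,-1.05],1],[[-115,262,-115],[0,0,-1.05],1],[[-115,262,-115],[0,0,-1.05],1],[[-115,262,-115],[0,0,-1.05],1],[[-115,262,-115],[0,0,-1.05],1]]'
python3 - <<'E'
from h import *
a=np.radians(44); go([.626+.024*np.cos(a),-.012+.024*np.sin(a),.31],134)
E
```

```text
time: 6.45
eef_pos: [0.5915, -0.0513, 0.3046]
ee_rot: [-0.173, 0.985, 0.0, -0.001]
force: [0.4, -1.1, -1.4]
width: 0.0153
finger_force: 15.0
shift [-67.7, 35.0, -5.5] turn [0.001, -0.001, -0.42] yaw now 109.9 q6 -2.12
```

```bash
python3 -m jog '[[[-66,30,-3],[0,0,-0.4],1],[[-66,30,-3],[0,0,-0.4],1],[[-66,30,-3],[0,0,-0.4],1],[[-66,30,-3],[0,0,-0.4],1],[[-66,30,-3],[0,0,-0.4],1],[[-66,30,-3],[0,0,-0.4],1]]'
python3 - <<'E'
from h import *
a=np.radians(44); go([.626+.024*np.cos(a),-.012+.024*np.sin(a),.13],134)
im,d,K,C,m=cap('wrist'); P=cloud(d,K,C)
cv2.imwrite('pics/w3.png',im); np.savez('w3.npz',im=im,P=P)
print([(np.round(r['at'],3).tolist(),round(r['conf'],2)) for r in bot.tip_of('pot_mouth','wrist')])
im,d,K,C,m=cap('scene');P=cloud(d,K,C)
q=P[(P[...,2]>.172)&(P[...,2]<.182)&(np.hypot(P[...,0]-.626,P[...,1]+.012)<.075)]
print(len(q),q.min(0),q.max(0))
A=np.c_[2*q[:,:2],np.ones(len(q))]; r=np.linalg.lstsq(A,(q[:,:2]**2).sum(1),rcond=None)[0]; print(r[:2],np.sqrt(r[2]+r[:2]@r[:2]))
E
```

```text
time: 6.95
eef_pos: [0.6428, -0.0024, 0.3074]
ee_rot: [-0.362, 0.932, 0.0, -0.001]
force: [0.2, -0.7, -1.9]
width: 0.0156
finger_force: 15.0
shift [-5.3, 4.7, 177.4] turn [0.001, -0.001, -0.026] yaw now 132.5 q6 -2.42
[([0.628, -0.013, 0.175], 0.64)]
413 [ 0.56633875 -0.07190623  0.1720975 ] [0.68597759 0.04450318 0.18159199]
[ 0.62660609 -0.01310353] 0.055258923127487425
```

View pics/w3.png

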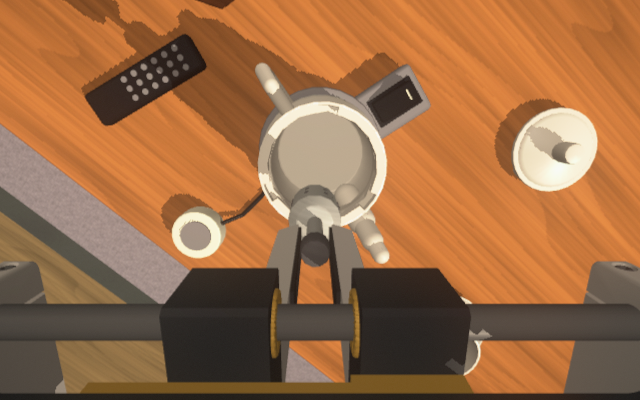

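The held infuser is above the mouth (mouth centre ≈(322,158)). Rim notches show near (333,108), (265,168) and (375,188). Lowering.

```bash
python3 -m jog '[[[-4,4,40],[0,0,-0.02],1],[[-4,4,80],[0,0,-0.02],1],[[-4,4,120],[0,0,-0.02],1],[[-4,4,155],[0,0,-0.02],1],[[-4,4,175],[0,0,-0.02],1],[[-4,4,179],[0,0,-0.02],1],[[-4,4,181],[0,0,-0.02],1],[[-4,4,181],[0,0,-0.02],1]]'
python3 -m jog '[[[0,0,0],[0,0,0],0.72],[[0,0,0],[0,0,0],0.72],[[0,0,0],[0,0,0],0.72],[[0,0,0],[0,0,0],0.72],[[0,0,-40],[0,0,0],0.72],[[0,0,-80],[0,0,0],0.72],[[0,0,-120],[0,0,0],0.72],[[0,0,-150],[0,0,0],0.72]]'
python3 - <<'E'
from h import *
print(bot.get_state()['width']); go([.434,-.27,.24],73.8)
E
```

```text
time: 7.77
eef_pos: [0.6441, 0.0028, 0.1285]
ee_rot: [-0.372, 0.928, -0.0, 0.001]
force: [0.1, -0.2, -0.5]
width: 0.0153
finger_force: 15.0
time: 8.43
eef_pos: [0.6441, 0.0031, 0.2817]
ee_rot: [-0.372, 0.928, -0.001, 0.002]
force: [1.2, 0.3, 0.4]
width: 0.0262
finger_force: 0.0
0.026155177818030097
shift [340.7, -52.3, 40.9] turn [-0.002, 0.005, 1.045] yaw now 133.7 q6 -2.44
```

```bash
python3 -m jog '[[[341,-52,0],[0,0,1.045],0.55],[[341,-52,0],[0,0,1.045],0.55],[[341,-52,0],[0,0,1.045],0.55],[[341,-52,0],[0,0,1.045],0.55],[[341,-52,0],[0,0,1.045],0.55],[[341,-52,0],[0,0,1.045],0.55],[[341,-52,0],[0,0,1.045],0.55],[[341,-52,0],[0,0,1.045],0.55]]'
python3 - <<'E'
from h import *
go([.434,-.27,.2],73.8)
E
```

```text
time: 9.1
eef_pos: [0.4384, -0.2619, 0.2782]
ee_rot: [0.121, 0.993, -0.0, 0.001]
force: [0.8, -0.9, 0.0]
width: 0.0424
finger_force: 0.0
shift [2.4, -8.8, 78.2] turn [-0.001, 0.001, 0.039] yaw now 76.0 q6 -2.0
```

```bash
python3 -m jog '[[[1,-4,40],[0,0,0.02],0.55],[[1,-4,75],[0,0,0.02],0.55],[[1,-4,75],[0,0,0.02],0.55],[[1,-4,75],[0,0,0.02],0.55]]'
python3 - <<'E'
from h import *
im,d,K,C,m=cap('wrist'); P=cloud(d,K,C)
x,y,z=P[...,0],P[...,1],P[...,2]
k=((z>.09)&(z<.115)&(abs(x-.42)<.1)&(abs(y+.3)<.13)&(d>0)).astype(np.uint8)
n,l,s,c=cv2.connectedComponentsWithStats(k)
for i in range(1,n):
    if s[i,4]>15: print(s[i,4],c[i].round(),P[l==i].mean(0).round(3))
go([.434,-.27,.08],73.8)
E
```

```text
time: 9.43
eef_pos: [0.4369, -0.2638, 0.2019]
ee_rot: [0.129, 0.992, 0.001, -0.001]
force: [0.5, 0.3, 0.2]
width: 0.0421
finger_force: 0.0
311 [242. 184.] [ 0.41  -0.32   0.104]
288 [305. 196.] [ 0.433 -0.272  0.104]
82 [195. 263.] [ 0.471 -0.386  0.096]
shift [3.1, -6.3, 123.6] turn [-0.0, 0.001, 0.025] yaw now 75.3 q6 -1.99
```

```bash
python3 -m jog '[[[4,-7,40],[0,0,0.02],0.55],[[4,-7,80],[0,0,0.02],0.55],[[4,-7,112],[0,0,0.02],0.55],[[4,-7,122],[0,0,0.02],0.55],[[4,-7,122],[0,0,0.02],0.6],[[4,-7,122],[0,0,0.02],1],[[4,-7,122],[0,0,0.02],1],[[4,-7,122],[0,0,0.02],1]]' 15
python3 -m jog '[[[0,0,0],[0,0,0],1],[[0,0,0],[0,0,0],1],[[0,0,0],[0,0,0],1],[[0,0,-40],[0,0,0],1],[[0,0,-80],[0,0,0],1],[[0,0,-120],[0,0,0],1],[[0,0,-160],[0,0,0],1],[[0,0,-200],[0,0,0],1]]' 15
python3 -m jog '[[[0,0,-30],[0,0,0],1],[[0,0,-30],[0,0,0],1]]' 15
python3 - <<'E'
from h import *
print(bot.get_state()['width'])
a=np.radians(284); go([.6266+.024*np.cos(a),-.013+.024*np.sin(a),.31],14)
E
```

```text
time: 10.15
eef_pos: [0.4341, -0.2714, 0.083]
ee_rot: [0.138, 0.99, -0.001, 0.002]
force: [-0.4, 0.2, -1.2]
width: 0.0209
finger_force: 0.0
time: 10.82
eef_pos: [0.4316, -0.2697, 0.2827]
ee_rot: [0.139, 0.99, 0.0, 0.0]
force: [0.3, -0.3, -1.7]
width: 0.0152
finger_force: 15.0
time: 10.98
eef_pos: [0.4346, -0.2721, 0.3178]
ee_rot: [0.138, 0.99, -0.004, 0.006]
force: [0.1, -0.6, -0.3]
width: 0.0156
finger_force: 15.0
0.015625582323156546
shift [-125.5, 281.1, 7.9] turn [0.002, 0.014, 1.049] yaw now 74.1 q6 -1.99
```

```bash
python3 -m jog '[[[-125,281,0],[0,0,1.05],1],[[-125,281,0],[0,0,1.05],1],[[-125,281,0],[0,0,1.05],1],[[-125,281,0],[0,0,1.05],1],[[-125,281,0],[0,0,1.05],1],[[-125,281,0],[0,0,1.05],1],[[-125,281,0],[0,0,1.05],1],[[-125,281,0],[0,0,1.05],1]]'
python3 -m jog '[[[0,0,0],[0,0,0.1],1],[[0,0,0],[0,0,0.1],1],[[0,0,0],[0,0,0.1],1]]'
python3 - <<'E'
from h import *
a=np.radians(284); go([.6266+.024*np.cos(a),-.013+.024*np.sin(a),.128],14)
E
```

```text
time: 11.65
eef_pos: [0.6299, -0.0322, 0.3093]
ee_rot: [0.571, 0.821, -0.0, -0.001]
force: [0.6, 0.3, -1.5]
width: 0.0158
finger_force: 15.0
time: 11.9
eef_pos: [0.6288, -0.0341, 0.3092]
ee_rot: [0.608, 0.794, -0.001, -0.001]
force: [-0.1, -0.5, -1.0]
width: 0.0154
finger_force: 15.0
shift [-3.2, 3.4, 181.2] turn [-0.003, -0.001, 0.02] yaw now 15.1 q6 -0.43
```

```bash
python3 -m jog '[[[-2,3,40],[0,0,0],1],[[-2,3,80],[0,0,0],1],[[-2,3,120],[0,0,0],1],[[-2,3,155],[0,0,0],1],[[-2,3,175],[0,0,0],1],[[-2,3,181],[0,0,0],1],[[-2,3,182],[0,0,0],1],[[-2,3,182],[0,0,0],1]]'
python3 -m jog '[[[0,0,0],[0,0,0],0.72],[[0,0,0],[0,0,0],0.72],[[0,0,0],[0,0,0],0.72],[[0,0,0],[0,0,0],0.72],[[0,0,-40],[0,0,0],0.72],[[0,0,-80],[0,0,0],0.72],[[0,0,-120],[0,0,0],0.72],[[0,0,-150],[0,0,0],0.72]]'
python3 - <<'E'
from h import *
print(bot.get_state()['width']); go([.410,-.32,.28],73.8)
E
```

```text
time: 12.57
eef_pos: [0.6327, -0.0365, 0.1291]
ee_rot: [0.609, 0.793, 0.0, 0.0]
force: [0.4, -0.1, -0.8]
width: 0.0156
finger_force: 15.0
time: 13.23
eef_pos: [0.6336, -0.0354, 0.2824]
ee_rot: [0.609, 0.793, 0.001, 0.002]
force: [1.4, 0.1, 0.5]
width: 0.026
finger_force: 0.0
0.02601415648570536
shift [-217.3, -289.5, 1.7] turn [0.003, 0.004, -1.027] yaw now 15.0 q6 -0.43
```

```bash
python3 -m jog '[[[-216,-289,0],[0,0,-1.027],0.55],[[-216,-289,0],[0,0,-1.027],0.55],[[-216,-289,0],[0,0,-1.027],0.55],[[-216,-289,0],[0,0,-1.027],0.55],[[-216,-289,0],[0,0,-1.027],0.55],[[-216,-289,0],[0,0,-1.027],0.55],[[-216,-289,0],[0,0,-1.027],0.55],[[-216,-289,0],[0,0,-1.027],0.55]]'
python3 - <<'E'
from h import *
go([.41,-.32,.2],73.8)
E
```

```text
time: 13.9
eef_pos: [0.4392, -0.2808, 0.279]
ee_rot: [0.185, 0.983, -0.0, 0.001]
force: [0.2, -0.3, 0.2]
width: 0.0423
finger_force: 0.0
shift [13.1, -47.1, 79.0] turn [-0.0, 0.001, -0.089] yaw now 68.7 q6 -1.9
```

```bash
python3 -m jog '[[[11,-40,20],[0,0,-0.05],0.55],[[11,-40,60],[0,0,-0.05],0.55],[[11,-40,78],[0,0,-0.05],0.55],[[11,-40,78],[0,0,-0.05],0.55],[[11,-40,78],[0,0,-0.05],0.55]]'
python3 - <<'E'
from h import *
im,d,K,C,m=cap('wrist'); P=cloud(d,K,C)
x,y,z=P[...,0],P[...,1],P[...,2]
k=((z>.09)&(z<.115)&(abs(x-.42)<.1)&(abs(y+.3)<.13)&(d>0)).astype(np.uint8)
n,l,s,c=cv2.connectedComponentsWithStats(k)
for i in range(1,n):
    if s[i,4]>15: print(s[i,4],c[i].round(),P[l==i].mean(0).round(3))
go([.41,-.319,.08],73.8)
E
```

```text
time: 14.32
eef_pos: [0.4152, -0.3127, 0.2004]
ee_rot: [0.163, 0.987, 0.0, -0.0]
force: [0.6, 0.3, 0.8]
width: 0.0423
finger_force: 0.0
296 [303. 195.] [ 0.41  -0.321  0.104]
shift [4.2, -7.4, 121.6] turn [-0.001, 0.002, -0.045] yaw now 71.2 q6 -2.02
```

```bash
python3 -m jog '[[[4,-8,40],[0,0,-0.04],0.55],[[4,-8,80],[0,0,-0.04],0.55],[[4,-8,112],[0,0,-0.04],0.55],[[4,-8,121],[0,0,-0.04],0.55],[[4,-8,121],[0,0,-0.04],0.6],[[4,-8,121],[0,0,-0.04],1],[[4,-8,121],[0,0,-0.04],1],[[4,-8,121],[0,0,-0.04],1]]' 15
python3 -m jog '[[[0,0,0],[0,0,0],1],[[0,0,0],[0,0,0],1],[[0,0,0],[0,0,0],1],[[0,0,-40],[0,0,0],1],[[0,0,-80],[0,0,0],1],[[0,0,-120],[0,0,0],1],[[0,0,-160],[0,0,0],1],[[0,0,-200],[0,0,0],1]]' 15
python3 -m jog '[[[0,0,-30],[0,0,0],1],[[0,0,-30],[0,0,0],1]]' 15
python3 - <<'E'
from h import *
print(bot.get_state()['width'])
a=np.radians(164); go([.6266+.024*np.cos(a),-.013+.024*np.sin(a),.31],74)
im,d,K,C,m=cap('scene'); P=cloud(d,K,C)
k=(P[...,2]<.165)&(P[...,2]>.06)&(np.hypot(P[...,0]-.6266,P[...,1]+.013)<.045)
q=P[k&(P[...,2]>.13)]; print(k.sum(),len(q), q.mean(0) if len(q) else '')
cv2.imwrite('pics/pot.png',cv2.resize(im[170:290,340:460],(720,600),interpolation=cv2.INTER_CUBIC))
E
```

```text
time: 15.03
eef_pos: [0.4108, -0.3205, 0.0819]
ee_rot: [0.143, 0.99, -0.002, 0.002]
force: [0.1, -0.3, 0.2]
width: 0.0213
finger_force: 0.0
time: 15.7
eef_pos: [0.4086, -0.3186, 0.2817]
ee_rot: [0.143, 0.99, 0.0, 0.0]
force: [1.1, -0.6, -0.5]
width: 0.0153
finger_force: 15.0
time: 15.87
eef_pos: [0.4113, -0.3213, 0.3168]
ee_rot: [0.143, 0.99, -0.004, 0.005]
force: [0.3, -0.9, -1.5]
width: 0.0151
finger_force: 15.0
0.015101410896365991
shift [-94.9, 356.5, 5.6] turn [-0.006, 0.012, -0.008] yaw now 73.5 q6 -2.08
77 54 [ 0.64587577 -0.01115833  0.14531088]
```

View pics/pot.png

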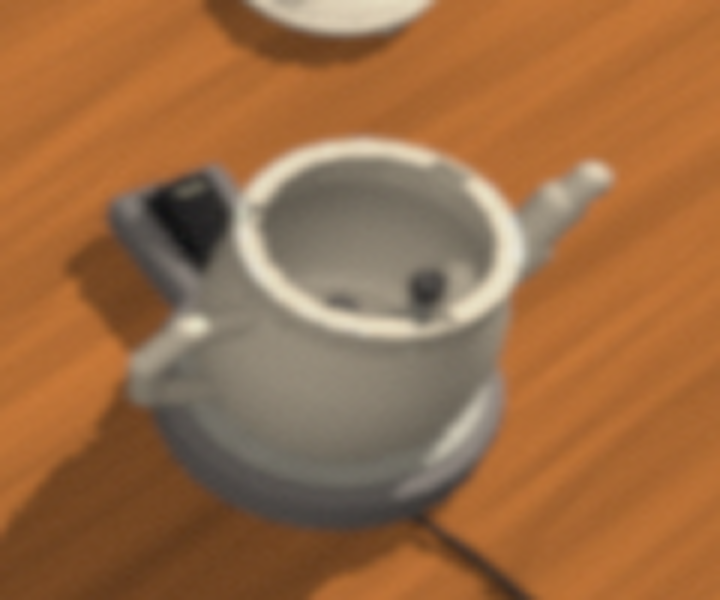

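The crop shows both infusers standing in the jug (caps at crop (428,287) and (340,300)) and a rim notch near (450,172). Bringing the third.

```bash
python3 -m jog '[[[-94,356,0],[0,0,0],1],[[-94,356,0],[0,0,0],1],[[-94,356,0],[0,0,0],1],[[-94,356,0],[0,0,0],1],[[-94,356,0],[0,0,0],1],[[-94,356,0],[0,0,0],1],[[-94,356,0],[0,0,0],1],[[-94,356,0],[0,0,0],1]]'
python3 - <<'E'
from h import *
a=np.radians(164); go([.6266+.024*np.cos(a),-.013+.024*np.sin(a),.31],74)
E
```

```text
time: 16.58
eef_pos: [0.5818, -0.0321, 0.3072]
ee_rot: [0.143, 0.99, 0.0, -0.002]
force: [1.0, -1.3, -1.2]
width: 0.0152
finger_force: 15.0
shift [-13.6, 30.8, -2.8] turn [-0.0, -0.004, -0.008] yaw now 73.5 q6 -1.46
```

```bash
python3 -m jog '[[[-13,28,0],[0,0,0],1],[[-13,28,0],[0,0,0],1],[[-13,28,0],[0,0,0],1],[[-13,28,0],[0,0,0],1]]'
python3 - <<'E'
from h import *
a=np.radians(164); go([.6266+.024*np.cos(a),-.013+.024*np.sin(a),.128],74)
E
```

```text
time: 16.92
eef_pos: [0.6015, -0.0114, 0.3077]
ee_rot: [0.143, 0.99, -0.0, -0.002]
force: [0.3, 0.5, -0.1]
width: 0.0155
finger_force: 15.0
shift [-1.2, 5.6, 179.7] turn [-0.001, -0.004, -0.008] yaw now 73.5 q6 -1.42
```

```bash
python3 -m jog '[[[-1,4,40],[0,0,0],1],[[-1,4,80],[0,0,0],1],[[-1,4,120],[0,0,0],1],[[-1,4,155],[0,0,0],1],[[-1,4,175],[0,0,0],1],[[-1,4,179],[0,0,0],1],[[-1,4,180],[0,0,0],1],[[-1,4,180],[0,0,0],1]]'
python3 -m jog '[[[0,0,0],[0,0,0],0.72],[[0,0,0],[0,0,0],0.72],[[0,0,0],[0,0,0],0.72],[[0,0,0],[0,0,0],0.72],[[0,0,-40],[0,0,0],0.72],[[0,0,-80],[0,0,0],0.72],[[0,0,-120],[0,0,0],0.72],[[0,0,-160],[0,0,0],0.72]]'
python3 -m jog '[[[41,0,0],[0,0,0],0.6],[[80,0,0],[0,0,0],0.6],[[80,0,0],[0,0,0],0.6],[[80,0,0],[0,0,0],0.6],[[80,0,0],[0,0,0],0.6]]'
python3 - <<'E'
from h import *
print(bot.get_state()['width'])
im,d,K,C,m=cap('wrist'); P=cloud(d,K,C)
cv2.imwrite('pics/w4.png',im); np.savez('w4.npz',im=im,P=P,d=d,K=K,C=C)
print([(np.round(r['at'],3).tolist(),round(r['conf'],2)) for r in bot.tip_of('pot_mouth','wrist')])
c=np.array([.6266,-.013])
q=P[(P[...,2]>.174)&(P[...,2]<.182)&(np.hypot(P[...,0]-c[0],P[...,1]-c[1])<.075)]
A=np.c_[2*q[:,:2],np.ones(len(q))]; r=np.linalg.lstsq(A,(q[:,:2]**2).sum(1),rcond=None)[0]; print(len(q),r[:2],np.sqrt(r[2]+r[:2]@r[:2]),np.median(q[:,2]))
c=r[:2]
dx=P[...,0]-c[0];dy=P[...,1]-c[1];rr=np.hypot(dx,dy);th=np.degrees(np.arctan2(dy,dx))%360
for a in range(0,360,4):
    k=(rr>.0515)&(rr<.0575)&(abs((th-a+180)%360-180)<2)&(d>0)
    z=P[...,2][k]
    print(a,k.sum(),round(float(np.median(z))*1000) if k.any() else '',end=' | ')
E
```

```text
time: 17.58
eef_pos: [0.6052, -0.0086, 0.1306]
ee_rot: [0.144, 0.99, -0.0, 0.001]
force: [0.1, -0.3, -0.1]
width: 0.0151
finger_force: 15.0
time: 18.25
eef_pos: [0.6044, -0.0074, 0.2918]
ee_rot: [0.143, 0.99, 0.0, 0.0]
force: [1.2, 0.1, -0.4]
width: 0.0264
finger_force: 0.0
time: 18.67
eef_pos: [0.5284, 0.0152, 0.2902]
ee_rot: [0.143, 0.99, 0.0, 0.001]
force: [0.1, -0.2, 0.7]
width: 0.0376
finger_force: 0.0
0.03763363783876758
[([0.626, -0.012, 0.175], 0.81), ([0.607, -0.008, 0.096], 0.51)]
935 [ 0.62456545 -0.01111549] 0.0562702709205119 0.1771439332525644
0 18 177 | 4 6 177 | 8 0  | 12 0  | 16 0  | 20 0  | 24 0  | 28 2 57 | 32 11 58 | 36 24 55 | 40 7 50 | 44 0  | 48 0  | 52 0  | 56 0  | 60 0  | 64 0  | 68 0  | 72 0  | 76 0  | 80 0  | 84 0  | 88 0  | 92 0  | 96 0  | 100 0  | 104 0  | 108 0  | 112 0  | 116 0  | 120 0  | 124 0  | 128 0  | 132 13 177 | 136 25 177 | 140 25 177 | 144 24 177 | 148 27 177 | 152 24 177 | 156 28 177 | 160 24 177 | 164 25 178 | 168 26 177 | 172 24 177 | 176 24 178 | 180 26 177 | 184 24 177 | 188 28 177 | 192 24 178 | 196 26 177 | 200 15 177 | 204 1 177 | 208 0  | 212 0  | 216 0  | 220 0  | 224 0  | 228 0  | 232 0  | 236 0  | 240 0  | 244 0  | 248 0  | 252 0  | 256 0  | 260 0  | 264 0  | 268 0  | 272 0  | 276 4 158 | 280 10 97 | 284 18 53 | 288 18 54 | 292 10 58 | 296 4 131 | 300 0  | 304 0  | 308 0  | 312 0  | 316 0  | 320 1 178 | 324 15 59 | 328 22 57 | 332 34 57 | 336 39 57 | 340 40 56 | 344 36 116 | 348 36 57 | 352 33 56 | 356 25 61 |
```

View pics/w4.png

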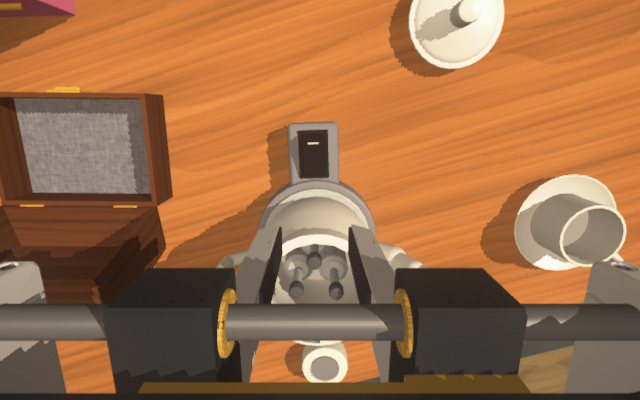

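All three infusers are in the jug, caps at (315,253), (296,288) and (336,290). For the notch bearings I'll use the earlier view w3, where the rim is clear.

```bash
python3 - <<'E'
from h import *
f=np.load('w3.npz'); P=f['P']
c=np.array([.626,-.0122])
for it in range(3):
    q=P[(P[...,2]>.1755)&(P[...,2]<.181)]; q=q[abs(np.hypot(*(q[:,:2]-c).T)-.055)<.012]
    A=np.c_[2*q[:,:2],np.ones(len(q))]; r=np.linalg.lstsq(A,(q[:,:2]**2).sum(1),rcond=None)[0]; c=r[:2]
print(len(q),c,np.sqrt(r[2]+c@c),np.median(q[:,2]))
rr=np.hypot(P[...,0]-c[0],P[...,1]-c[1]);th=np.degrees(np.arctan2(P[...,1]-c[1],P[...,0]-c[0]))%360
for a in range(0,360,3):
    k=(rr>.052)&(rr<.058)&(abs((th-a+180)%360-180)<1.5)
    z=P[...,2][k]
    print(a,k.sum(),round(float(np.median(z))*1000) if k.any() else '',end='|')
print()
for cam in ['scene','side']:
    im,d,K,C,m=cap(cam)
    for t in ['lid_knob','lid_lug']: print(cam,t,[(np.round(r['at'],3).tolist(),round(r['conf'],2)) for r in bot.tip_of(t,cam)])
    Q=cloud(d,K,C); k=(Q[...,2]>.048)&(Q[...,2]<.065)&(np.hypot(Q[...,0]-.406,Q[...,1]-.229)<.05)
    print('knob',Q[k].mean(0),Q[k].min(0),Q[k].max(0),k.sum())
    k=(Q[...,2]>.008)&(Q[...,2]<.03)&(np.hypot(Q[...,0]-.406,Q[...,1]-.229)<.07)
    print('flange',(Q[k].min(0)+Q[k].max(0))/2)
print('knobgo');go([.406,.229,.2],75)
E
```

```text
2911 [ 0.62391947 -0.01070287] 0.05524188088671044 0.17729962014828332
0 33 177|3 30 176|6 28 176|9 15 53|12 13 52|15 3 49|18 0 |21 0 |24 0 |27 0 |30 0 |33 0 |36 0 |39 0 |42 0 |45 0 |48 0 |51 0 |54 0 |57 2 49|60 14 51|63 34 95|66 34 176|69 32 177|72 33 176|75 33 176|78 33 176|81 38 175|84 35 100|87 55 167|90 52 93|93 39 168|96 38 168|99 36 168|102 38 168|105 34 168|108 32 177|111 29 177|114 35 176|117 32 176|120 35 176|123 31 176|126 35 177|129 30 177|132 34 177|135 189 421|138 408 422|141 521 420|144 30 176|147 33 177|150 35 177|153 31 177|156 36 176|159 32 177|162 32 177|165 33 176|168 32 177|171 29 177|174 29 177|177 29 177|180 28 177|183 27 177|186 23 178|189 24 177|192 23 178|195 23 177|198 23 178|201 21 177|204 24 178|207 26 177|210 22 169|213 24 169|216 22 169|219 23 169|222 23 169|225 21 169|228 22 178|231 23 177|234 23 177|237 23 177|240 24 177|243 21 177|246 23 177|249 23 177|252 23 177|255 23 177|258 22 178|261 22 177|264 19 178|267 22 177|270 20 177|273 23 177|276 25 177|279 26 177|282 26 177|285 30 177|288 27 177|291 31 177|294 31 177|297 31 177|300 37 177|303 331 419|306 488 421|309 495 422|312 45 177|315 42 177|318 30 176|321 35 176|324 33 177|327 27 176|330 32 168|333 38 168|336 38 168|339 38 168|342 41 168|345 32 168|348 40 175|351 32 176|354 32 176|357 32 177|
scene lid_knob [([0.404, 0.232, 0.043], 0.63)]
scene lid_lug [([0.39, 0.281, 0.009], 0.85)]
knob [0.40081013 0.21970726 0.0513424 ] [0.3958757  0.21428775 0.04817395] [0.40845305 0.22668801 0.05576665] 6
flange [0.41052413 0.22824855 0.01989997]
side lid_knob [([0.408, 0.229, 0.043], 0.82)]
side lid_lug [([0.388, 0.279, 0.015], 0.58)]
knob [0.40421308 0.22503689 0.05686524] [0.39312376 0.21369897 0.04838191] [0.42040323 0.2430905  0.06395895] 53
flange [0.40802631 0.22773109 0.01917508]
knobgo
shift [178.1, 170.4, 89.2] turn [-0.0, -0.001, -0.026] yaw now 73.5 q6 -1.39
```

Notches are at bearings ≈97.5°, 217.5° and 338°. The lid's lug is at ≈108°, so the lid has to turn about −10.5° between pickup and seat. Going to the lid.

```bash
python3 -m jog '[[[178,170,0],[0,0,0],0.4],[[178,170,0],[0,0,0],0.4],[[178,170,0],[0,0,0],0.4],[[178,170,40],[0,0,0],0.4],[[178,170,80],[0,0,0],0.4],[[178,170,80],[0,0,0],0.4],[[178,170,80],[0,0,0],0.4],[[178,170,80],[0,0,0],0.4]]'
python3 - <<'E'
from h import *
bot.capture('wrist')
im,d,K,C,m=cap('wrist'); P=cloud(d,K,C); print(bot.get_state()['eef_pos'],bot.get_state()['qpos'][5])
cv2.imwrite('pics/w5.png',im)
for t in ['lid_knob','lid_lug']: print(t,[(np.round(r['at'],3).tolist(),round(r['conf'],2)) for r in bot.tip_of(t,'wrist')])
rr=np.hypot(P[...,0]-.406,P[...,1]-.229)
k=(P[...,2]>.05)&(rr<.03);q=P[k];print('knob',q.mean(0),q.min(0),q.max(0),len(q))
k=(P[...,2]>.01)&(P[...,2]<.04)&(rr<.075);q=P[k];print('flange',(q.min(0)+q.max(0))/2,q.max(0)-q.min(0))
print([(np.round(r['at'],3).tolist(),round(r['conf'],2)) for r in bot.tip_of('lid_lug','wrist')])
E
```

```text
time: 19.73
eef_pos: [0.4014, 0.2304, 0.2064]
ee_rot: [0.141, 0.99, -0.001, -0.004]
force: [-0.4, -0.3, 0.1]
width: 0.0562
finger_force: 0.0
[0.40569248 0.22881229 0.20940853] -0.9200286604705772
lid_knob [([0.405, 0.227, 0.04], 0.86)]
lid_lug [([0.388, 0.28, 0.012], 0.59)]
knob [0.38979762 0.23460111 0.29616095] [0.37603258 0.19922145 0.05014202] [0.42059402 0.25898753 0.34007331] 10146
flange [0.40501982 0.23032688 0.02703724] [0.11483243 0.1148625  0.02564816]
[([0.388, 0.28, 0.012], 0.59)]
```

View pics/w5.png

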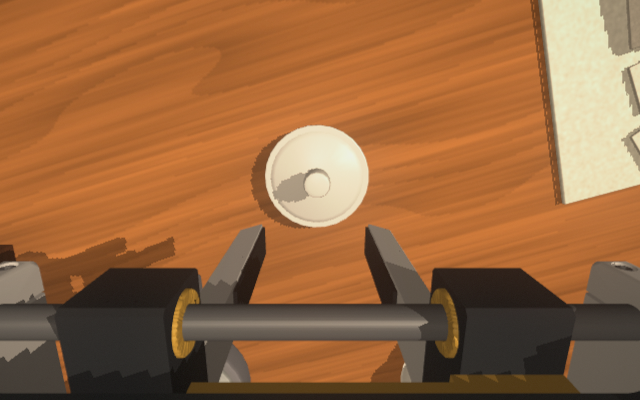

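Lid at (317,176) with its knob at (317,183), undisturbed. Measured centre is (0.405,0.230), flange 115 mm across. Grasping the knob.

```bash
python3 - <<'E'
from h import *
go([.405,.2297,.033],73.8)
E
python3 -m jog '[[[0,0,40],[0,0,0],0.52],[[0,0,80],[0,0,0],0.52],[[0,0,120],[0,0,0],0.52],[[0,0,150],[0,0,0],0.52],[[0,0,150],[0,0,0],0.52],[[0,0,150],[0,0,0],0.52]]' 30
python3 - <<'E'
from h import *
go([.405,.2297,.033],73.8)
E
```

```text
shift [3.0, 0.6, 177.7] turn [0.001, 0.002, -0.006] yaw now 73.4 q6 -0.92
time: 20.48
eef_pos: [0.4061, 0.2279, 0.0594]
ee_rot: [0.144, 0.99, -0.0, -0.001]
force: [0.8, 0.1, 0.5]
width: 0.0449
finger_force: 0.0
shift [1.6, 1.5, 26.4] turn [-0.001, -0.001, -0.007] yaw now 73.4 q6 -0.92
```

```bash
python3 -m jog '[[[1,1,20],[0,0,0],0.52],[[1,1,26],[0,0,0],0.52],[[1,1,26],[0,0,0],0.52],[[1,1,26],[0,0,0],0.6],[[1,1,26],[0,0,0],1],[[1,1,26],[0,0,0],1],[[1,1,26],[0,0,0],1],[[1,1,26],[0,0,0],1]]' 30
python3 -m jog '[[[0,0,0],[0,0,0],1],[[0,0,0],[0,0,0],1],[[0,0,-40],[0,0,0],1],[[0,0,-80],[0,0,0],1],[[0,0,-120],[0,0,0],1],[[0,0,-160],[0,0,0],1],[[0,0,-200],[0,0,0],1],[[0,0,-240],[0,0,0],1]]' 30
python3 - <<'E'
from h import *
print(bot.get_state()['width'])
go([.625,-.0117,.29],63)
E
```

```text
time: 21.15
eef_pos: [0.4059, 0.2303, 0.0347]
ee_rot: [0.143, 0.99, 0.001, 0.001]
force: [-1.0, 0.5, 6.5]
width: 0.0274
finger_force: 30.0
time: 21.82
eef_pos: [0.4037, 0.2296, 0.2751]
ee_rot: [0.143, 0.99, -0.0, -0.0]
force: [1.2, 0.4, -2.9]
width: 0.0273
finger_force: 30.0
0.027297018575699942
shift [-280.6, -168.6, -15.0] turn [-0.001, -0.001, 0.184] yaw now 73.5 q6 -0.92
```

```bash
python3 -m jog '[[[-281,-168,-20],[0,0,0.18],1],[[-281,-168,-20],[0,0,0.18],1],[[-281,-168,-20],[0,0,0.18],1],[[-281,-168,-20],[0,0,0.18],1],[[-281,-168,-20],[0,0,0.18],1],[[-281,-168,-20],[0,0,0.18],1],[[-281,-168,-20],[0,0,0.18],1],[[-281,-168,-20],[0,0,0.18],1]]'
python3 - <<'E'
from h import *
go([.625,-.0117,.29],63)
E
```

```text
time: 22.48
eef_pos: [0.6276, -0.0132, 0.2926]
ee_rot: [0.232, 0.973, -0.0, -0.001]
force: [0.8, 0.7, -3.1]
width: 0.0276
finger_force: 30.0
shift [3.0, 0.2, 2.6] turn [-0.001, -0.001, 0.003] yaw now 63.1 q6 -1.23
```

```bash
python3 -m jog '[[[2,0,20],[0,0,0],1],[[2,0,50],[0,0,0],1],[[2,0,65],[0,0,0],1],[[2,0,65],[0,0,0],1],[[2,0,65],[0,0,0],1]]'
python3 - <<'E'
from h import *
go([.625,-.0117,.203],63)
E
```

```text
time: 22.9
eef_pos: [0.624, -0.0099, 0.2272]
ee_rot: [0.232, 0.973, -0.0, -0.002]
force: [0.7, 0.4, -2.7]
width: 0.0275
finger_force: 30.0
shift [-1.8, -1.1, 24.2] turn [-0.001, -0.003, 0.003] yaw now 63.2 q6 -1.23
```

```bash
python3 -m jog '[[[-1,-1,8],[0,0,0],1],[[-1,-1,14],[0,0,0],1],[[-1,-1,18],[0,0,0],1],[[-1,-1,20],[0,0,0],1],[[-1,-1,22],[0,0,0],1],[[-1,-1,24],[0,0,0],1],[[-1,-1,24],[0,0,0],1]]'
python3 - <<'E'
from h import *
s=bot.get_state();print(s['force'],s['moment']);go([.625,-.0117,.199],63)
E
```

```text
time: 23.48
eef_pos: [0.6254, -0.0112, 0.2048]
ee_rot: [0.232, 0.973, 0.0, 0.0]
force: [0.3, 0.6, -2.3]
width: 0.0276
finger_force: 30.0
[ 0.30481133  0.5826053  -2.31391485] [0.051069   0.12724477 0.00581884]
shift [0.1, -0.7, 5.8] turn [0.0, 0.0, 0.004] yaw now 63.2 q6 -1.23
```

```bash
python3 -m jog '[[[0,0,2],[0,0,0],1],[[0,0,2],[0,0,0],1],[[0,0,2],[0,0,0],1]]'
python3 -m jog '[[[0,0,2],[0,0,0],1],[[0,0,2],[0,0,0],1],[[0,0,2],[0,0,0],1]]'
python3 -m jog '[[[0,0,1],[0,0,0],1],[[0,0,1],[0,0,0],1],[[0,0,1],[0,0,0],1]]'
```

```text
time: 23.73
eef_pos: [0.6249, -0.0108, 0.2027]
ee_rot: [0.232, 0.973, 0.0, -0.0]
force: [-2.1, 1.6, -1.2]
width: 0.0275
finger_force: 30.0
time: 23.98
eef_pos: [0.6248, -0.0109, 0.1998]
ee_rot: [0.232, 0.973, 0.0, -0.001]
force: [-1.3, 1.9, -2.4]
width: 0.0274
finger_force: 30.0
time: 24.23
eef_pos: [0.6251, -0.0111, 0.1993]
ee_rot: [0.232, 0.973, 0.0, -0.0]
force: [-1.5, 2.8, -2.1]
width: 0.0272
finger_force: 30.0
```

```bash
python3 -m jog '[[[0,0,2],[0,0,0],1],[[0,0,2],[0,0,0],1],[[0,0,2],[0,0,0],1]]'
python3 - <<'E'
from h import *
for cam in ['scene','side']:
    im,d,K,C,m=cap(cam);print([(np.round(r['at'],4).tolist(),round(r['conf'],2)) for t in ['lid_knob','pot_mouth'] for r in bot.tip_of(t,cam)])
E
```

```text
time: 24.48
eef_pos: [0.6255, -0.0112, 0.1988]
ee_rot: [0.232, 0.973, 0.0, 0.001]
force: [-2.5, 1.7, 4.7]
width: 0.0275
finger_force: 30.0
[([0.6234, -0.0098, 0.2067], 0.59)]
[([0.6274, -0.0124, 0.2079], 0.73), ([0.6266, -0.0096, 0.1756], 0.6)]
```

Contact came only at TCP z 0.1988, exactly the home height (riding would be 0.2047), so the lid dropped in. Releasing and checking.

```bash
python3 -m jog '[[[0,0,-1],[0,0,0],0.5],[[0,0,-1],[0,0,0],0.5],[[0,0,-1],[0,0,0],0.5],[[0,0,-1],[0,0,0],0.5],[[0,0,-1],[0,0,0],0.5],[[0,0,-40],[0,0,0],0.5],[[0,0,-80],[0,0,0],0.5],[[0,0,-100],[0,0,0],0.5]]'
python3 - <<'E'
from h import *
bot.capture('wrist')
im,d,K,C,m=cap('wrist'); P=cloud(d,K,C);cv2.imwrite('pics/w6.png',im)
rr=np.hypot(P[...,0]-.625,P[...,1]+.0115)
for n,k in [('knobtop',(rr<.009)&(P[...,2]<.25)),('flange',(rr>.053)&(rr<.057)&(P[...,2]>.16)&(P[...,2]<.21))]:
    q=P[k]; print(n,len(q),np.median(q,0), q.min(0),q.max(0))
A=np.c_[q[:,:2],np.ones(len(q))];print('tilt',np.linalg.lstsq(A,q[:,2],rcond=None)[0])
print([(np.round(r['at'],4).tolist(),round(r['conf'],2)) for r in bot.tip_of('lid_knob','wrist')])
print('rocker',[(np.round(r['at'],4).tolist(),round(r['conf'],2)) for r in bot.tip_of('rocker_press','wrist')])
go([.494,.024,.12],75)
E
```

```text
time: 25.45
eef_pos: [0.6268, -0.0117, 0.3017]
ee_rot: [0.232, 0.973, 0.0, 0.003]
force: [0.2, 0.4, 0.0]
width: 0.0467
finger_force: 0.0
knobtop 385 [ 0.62507013 -0.01143926  0.22130593] [ 0.616085   -0.02021024  0.21902231] [ 0.63394743 -0.00269618  0.22310798]
flange 1596 [ 0.61702971 -0.00694167  0.18321744] [ 0.56809995 -0.06847249  0.18088924] [0.68189541 0.04544015 0.18590749]
tilt [ 0.00040373 -0.00058448  0.18295426]
[([0.6233, -0.0149, 0.203], 0.88)]
rocker [([0.4964, 0.0234, 0.0545], 0.59)]
shift [133.5, -27.6, 177.3] turn [0.0, 0.001, -0.206] yaw now 63.2 q6 -1.23
```

View pics/w6.png

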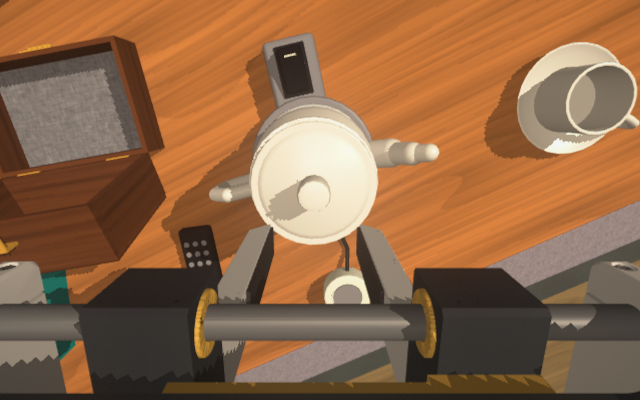

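Lid seen seated at (314,185), knob centre 30 mm above the rim, tilt under 0.001: home. Rocker at (292,68); press point ≈(0.4955,0.0235).

```bash
python3 -m jog '[[[132,-28,0],[0,0,-0.206],1],[[132,-28,0],[0,0,-0.206],1],[[132,-28,0],[0,0,-0.206],1],[[132,-28,0],[0,0,-0.206],1],[[132,-28,40],[0,0,-0.206],1],[[132,-28,80],[0,0,-0.206],1],[[132,-28,120],[0,0,-0.206],1],[[132,-28,160],[0,0,-0.206],1]]' 30
python3 -m jog '[[[0,0,35],[0,0,0],1],[[0,0,60],[0,0,0],1],[[0,0,60],[0,0,0],1],[[0,0,60],[0,0,0],1]]'
python3 - <<'E'
from h import *
im,d,K,C,m=cap('wrist')
print('rocker',[(np.round(r['at'],4).tolist(),round(r['conf'],2)) for r in bot.tip_of('rocker_press','wrist')])
print(bot.get_state()['force'],bot.get_state()['width']);go([.4955,.0235,.042],75)
E
```

```text
time: 26.32
eef_pos: [0.4937, 0.0232, 0.1347]
ee_rot: [0.131, 0.991, -0.0, -0.0]
force: [0.4, -0.5, -0.7]
width: 0.0006
finger_force: 0.0
time: 26.65
eef_pos: [0.4932, 0.0233, 0.0756]
ee_rot: [0.131, 0.991, -0.0, -0.003]
force: [-0.2, -0.0, 0.5]
width: 0.0007
finger_force: 0.0
rocker [([0.4953, 0.0239, 0.0545], 0.89)]
[-0.84834251  1.08203832  0.26043841] 0.000280764123230083
shift [0.7, 0.3, 36.4] turn [0.0, 0.002, -0.0] yaw now 75.0 q6 -1.4
```

```bash
python3 -m jog '[[[1,0,15],[0,0,0],1],[[1,0,22],[0,0,0],1],[[1,0,27],[0,0,0],1],[[1,0,31],[0,0,0],1],[[1,0,34],[0,0,0],1],[[1,0,36],[0,0,0],1]]'
python3 -m jog '[[[0,0,1],[0,0,0],1],[[0,0,1],[0,0,0],1],[[0,0,1],[0,0,0],1]]'
```

```text
time: 27.25
eef_pos: [0.4943, 0.0235, 0.0434]
ee_rot: [0.13, 0.991, 0.0, 0.0]
force: [-8.7, 0.1, 30.1]
width: 0.0006
finger_force: 15.5
time: 27.5
eef_pos: [0.4943, 0.0235, 0.0436]
ee_rot: [0.13, 0.991, 0.0, 0.001]
force: [-6.7, 0.0, 21.9]
width: 0.0005
finger_force: 11.6
```

The rocker bottomed at z≈0.0435, so it's on. Lifting clear, checking it, then going behind the chest lid.

```bash
python3 -m jog '[[[0,0,-40],[0,0,0],1],[[0,0,-80],[0,0,0],1],[[0,0,-120],[0,0,0],1],[[0,0,-160],[0,0,0],1],[[0,0,-200],[0,0,0],1],[[0,0,-240],[0,0,0],1],[[0,0,-260],[0,0,0],1],[[0,0,-260],[0,0,0],1]]'
python3 - <<'E'
from h import *
im,d,K,C,m=cap('scene'); P=cloud(d,K,C)
print([(np.round(r['at'],4).tolist(),round(r['conf'],2)) for t in ['rocker_press','lid_front','lid_knob'] for r in bot.tip_of(t,'scene')])
u=np.array([np.cos(np.radians(-15)),np.sin(np.radians(-15))]);D=P[...,:2]-[.625,-.0115]
px=D@u;py=D@np.array([-u[1],u[0]])
for a in (-140,-130,-120,-110,-100,-92):
    k=(abs(px*1000-a)<4)&(abs(py)<.01)&(P[...,2]<.1);print(a,k.sum(),np.median(P[...,2][k]).round(4),end=' ')
cv2.imwrite('pics/sw.png',cv2.resize(im[130:330,220:420],(600,600),interpolation=cv2.INTER_CUBIC))
go([.5985,-.326,.30],72)
E
```

```text
time: 28.17
eef_pos: [0.4973, 0.0231, 0.3066]
ee_rot: [0.13, 0.991, 0.0, 0.007]
force: [0.2, -0.4, 0.3]
width: 0.0005
finger_force: 0.0
[([0.6164, 0.0445, 0.1738], 0.7), ([0.4914, 0.0224, 0.0407], 0.69), ([0.5693, -0.3174, 0.1494], 0.97), ([0.126, -0.2901, 0.1152], 0.87), ([0.2808, -0.5307, 0.1196], 0.85), ([0.5784, -0.5359, 0.119], 0.76), ([0.6258, -0.0099, 0.2066], 0.79)]
-140 7 0.0358 -130 13 0.0407 -120 13 0.0441 -110 16 0.046 -100 10 0.0502 -92 5 0.0503 shift [-192.2, -310.3, -1.5] turn [-0.0, -0.002, 0.052] yaw now 75.0 q6 -1.4
```

View pics/sw.png

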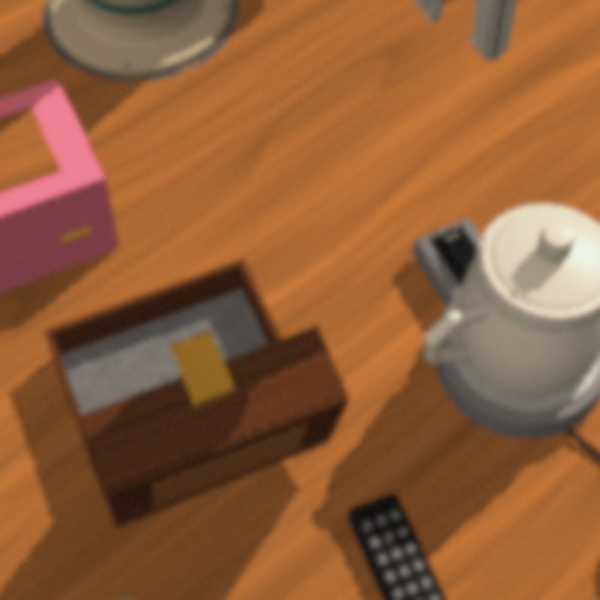

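The crop shows an empty chest with its lid open (gold catch at (203,367)), the pot lid seated, and the rocker's outer end down (depth profile agrees: on).

```bash
python3 -m jog '[[[-192,-310,0],[0,0,0.05],1],[[-192,-310,0],[0,0,0.05],1],[[-192,-310,0],[0,0,0.05],1],[[-192,-310,0],[0,0,0.05],1],[[-192,-310,0],[0,0,0.05],1],[[-192,-310,0],[0,0,0.05],1],[[-192,-310,0],[0,0,0.05],1],[[-192,-310,0],[0,0,0.05],1]]'
python3 - <<'E'
from h import *
go([.5985,-.326,.15],72)
E
```

```text
time: 29.03
eef_pos: [0.5897, -0.2974, 0.2977]
ee_rot: [0.155, 0.988, 0.001, -0.002]
force: [0.9, 0.9, 0.7]
width: 0.0005
finger_force: 0.0
shift [-17.8, -24.7, 147.6] turn [0.001, -0.004, 0.002] yaw now 72.1 q6 -1.83
```

```bash
python3 -m jog '[[[-16,-22,0],[0,0,0],1],[[-16,-22,0],[0,0,0],1],[[-16,-22,40],[0,0,0],1],[[-16,-22,80],[0,0,0],1],[[-16,-22,120],[0,0,0],1],[[-16,-22,147],[0,0,0],1],[[-16,-22,147],[0,0,0],1],[[-16,-22,147],[0,0,0],1]]'
python3 - <<'E'
from h import *
for x,z in [(90,.15),(40,.15),(0,.15),(-100,.15),(-112,.12)]:
    print(x,end=' ');go([.489+.952e-3*x,-.291-.306e-3*x,z],72)
E
```

```text
time: 29.7
eef_pos: [0.5971, -0.3199, 0.1509]
ee_rot: [0.155, 0.988, 0.001, -0.003]
force: [0.3, 0.3, 0.5]
width: 0.0006
finger_force: 0.0
90 shift [21.8, -5.6, 1.0] turn [0.002, -0.006, 0.003] yaw now 72.2 q6 -1.85
40 shift [71.8, -5.6, 1.3] turn [0.002, -0.006, 0.003] yaw now 72.2 q6 -1.85
0 shift [111.8, -5.6, 1.5] turn [0.002, -0.006, 0.003] yaw now 72.2 q6 -1.85
-100 shift [211.8, -5.6, 2.1] turn [0.002, -0.006, 0.003] yaw now 72.2 q6 -1.85
-112 shift [223.6, -5.7, 32.2] turn [0.002, -0.006, 0.003] yaw now 72.2 q6 -1.85
```

```bash
python3 -m jog '[[[15,-5,0],[0,0,0],1],[[28,-5,0],[0,0,0],1],[[42,-5,0],[0,0,0],1],[[56,-5,0],[0,0,0],1],[[70,-5,0],[0,0,0],1],[[84,-5,0],[0,0,0],1],[[98,-5,0],[0,0,0],1],[[112,-5,0],[0,0,0],1]]'
python3 - <<'E'
from h import *
im,d,K,C,m=cap('scene')
print([(np.round(r['at'],4).tolist(),round(r['conf'],2)) for r in bot.tip_of('lid_front','scene')])
E
```

```text
time: 30.37
eef_pos: [0.4951, -0.295, 0.1598]
ee_rot: [0.155, 0.988, -0.004, 0.007]
force: [1.8, -1.6, 7.9]
width: 0.0002
finger_force: 3.3
[([0.5757, -0.5387, 0.1135], 0.95), ([0.281, -0.5314, 0.1184], 0.75), ([0.1233, -0.2891, 0.1145], 0.72), ([0.4707, -0.2887, 0.1852], 0.58)]
```

```bash
python3 -m jog '[[[14,0,0],[0,0,0],1],[[28,0,0],[0,0,0],1],[[42,0,2],[0,0,0],1],[[56,0,4],[0,0,0],1],[[70,0,6],[0,0,0],1],[[84,0,8],[0,0,0],1],[[98,0,10],[0,0,0],1],[[110,0,12],[0,0,0],1]]'
python3 - <<'E'
from h import *
im,d,K,C,m=cap('scene')
print([(np.round(r['at'],4).tolist(),round(r['conf'],2)) for r in bot.tip_of('lid_front','scene')])
go([.489-.952*.115,-.291+.306*.115,.12],72)
E
```

```text
time: 31.13
eef_pos: [0.3867, -0.2588, 0.1432]
ee_rot: [0.155, 0.988, -0.001, 0.002]
force: [0.2, 0.2, 1.3]
width: 0.0006
finger_force: 0.3
[([0.2814, -0.5334, 0.1227], 0.93), ([0.5768, -0.5377, 0.1141], 0.9), ([0.3914, -0.2631, 0.1416], 0.84), ([0.1233, -0.2877, 0.1137], 0.66)]
shift [6.2, 0.2, 22.7] turn [-0.0, 0.001, 0.002] yaw now 72.1 q6 -2.0
```

Lid now at about 0.24 rad; pressing straight down at its front part.

```bash
python3 -m jog '[[[5,0,6],[0,0,0],1],[[5,0,12],[0,0,0],1],[[5,0,17],[0,0,0],1],[[5,0,20],[0,0,0],1],[[5,0,22],[0,0,0],1],[[5,0,24],[0,0,0],1]]'
python3 -m jog '[[[0,0,1],[0,0,0],1],[[0,0,2],[0,0,0],1],[[0,0,2],[0,0,0],1],[[0,0,2],[0,0,0],1]]'
```

```text
time: 31.73
eef_pos: [0.3797, -0.2563, 0.1173]
ee_rot: [0.155, 0.988, 0.0, -0.002]
force: [-0.0, -0.2, 0.1]
width: 0.0001
finger_force: 0.5
time: 32.07
eef_pos: [0.3808, -0.2566, 0.1161]
ee_rot: [0.155, 0.988, 0.0, -0.001]
force: [-3.2, 1.6, 11.4]
width: 0.0004
finger_force: 5.6
```

```bash
python3 -m jog '[[[0,0,2],[0,0,0],1],[[0,0,3],[0,0,0],1],[[0,0,3],[0,0,0],1],[[0,0,3],[0,0,0],1]]'
python3 -m jog '[[[0,0,-40],[0,0,0],1],[[0,0,-80],[0,0,0],1],[[0,0,-120],[0,0,0],1],[[0,0,-150],[0,0,0],1],[[60,0,-150],[0,0,0],1],[[60,0,-150],[0,0,0],1],[[60,0,-150],[0,0,0],1],[[60,0,-150],[0,0,0],1]]'
python3 - <<'E'
from h import *
for c in ['scene','side']:
    im,d,K,C,m=cap(c);P=cloud(d,K,C);cv2.imwrite(f'pics/end_{c}.png',im)
    D=P[...,:2]-[.489,-.291];cx=D@np.array([.952,-.306]);cy=D@np.array([.306,.952])
    k=(cx<-.01)&(cx>-.13)&(abs(cy)<.08)&(P[...,2]>.1)&(P[...,2]<.15);r=np.polyfit(cx[k],P[...,2][k],1);print(c,k.sum(),r,'z at -115',np.polyval(r,-.115))
    print([(t,np.round(r['at'],4).tolist(),round(r['conf'],2)) for t in ['lid_knob','rocker_press','cup','remote'] for r in bot.tip_of(t,c)])
E
```

```text
time: 32.4
eef_pos: [0.3809, -0.2566, 0.1158]
ee_rot: [0.155, 0.988, -0.0, -0.0]
force: [-7.8, 6.0, 30.7]
width: 0.0009
finger_force: 15.2
time: 33.07
eef_pos: [0.3244, -0.2385, 0.2624]
ee_rot: [0.156, 0.988, -0.0, 0.001]
force: [0.2, -0.7, -0.8]
width: 0.0005
finger_force: 0.0
scene 2375 [0.00218414 0.11473106] z at -115 0.11447988386676113
[('lid_knob', [0.6229, -0.0128, 0.2094], 0.89), ('rocker_press', [0.4908, 0.0226, 0.0396], 0.55), ('cup', [0.7111, 0.3303, 0.0033], 0.84), ('cup', [0.4918, -0.2918, 0.0502], 0.4), ('remote', [0.7118, -0.2436, -0.0011], 0.77)]
side 1910 [0.00180977 0.11871105] z at -115 0.11850292251692895
[('lid_knob', [0.6285, -0.0139, 0.2047], 0.57), ('rocker_press', [0.4908, 0.0269, 0.0401], 0.72), ('cup', [0.7132, 0.3306, 0.0061], 0.7), ('remote', [0.7138, -0.2431, -0.0014], 0.89)]
```

View pics/end_side.png

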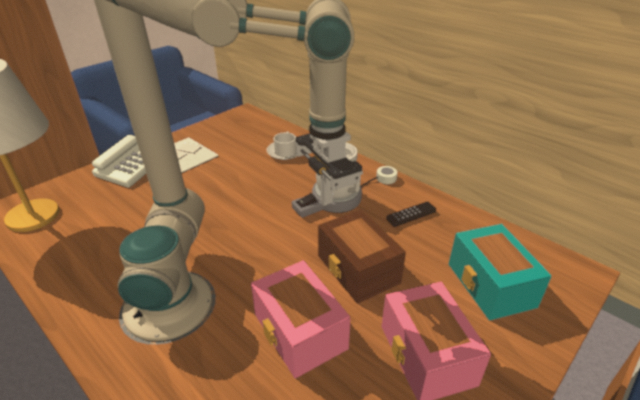

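The dark chest at (362,253) is shut and level (slope 0.002 rad), the rocker is on, the lid is home, and the cup and remote are where they were. The arm is clear of everything.

```bash
python3 -c "
from station import bot
print(bot.job_done())"
```

```text
the job is handed in; nothing more can be done
None
```

The job is handed in, with no verdict returned: all three infusers are in the pot, the lid is home, the rocker is on, the dark chest is shut and held by its catch, and the cup, saucer and remote are undisturbed.

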